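# Unlock the vented power box and open its panel

### The arm

A 6-joint arm with a two-finger parallel gripper is mounted at the origin on a cart in front of the work surface, level with it; the furniture and walls round the work are solid. World frame = base frame: x ahead of the robot, y to its left, z up, the work surface at z = 0. Lengths are in mm, angles in rad, forces in N, time in s.
With the tool pointing down it reaches from about 350 to 800 mm from the base axis. Payload 7.3 kg.
Tool frame: the origin (TCP) lies at the very end of the fingers, on their centre line; the grasp point (between the pads) lies 19 mm behind it; z points along the fingers, y is the direction in which the jaws open and shut (so a half turn about z gives the same grasp; the last joint's range is limited). The gripper opens to 85 mm and grips with 20 to 120 N. Pads are 22 mm wide; open, the fingers measure 114 mm over their backs; the gripper's body (76 mm by 85 mm) begins 54 mm behind the grasp point. The pads swing forward as they close: fully open they stand 13 mm farther back than shut.
Start: joints at [-1.32, 0.342, 1.524, -0, 1.275, -0.146], TCP at [202.92, -484.219, 231.322] pointing down, gripper open.
Joint ranges: [-2.53, 2.53], [-0.77, 2.02], [0.04, 2.7], [-1, 4.14], [0.28, 2.66], [-3.11, 3.11]. Speed limits (rad/s): [2.57, 2.57, 3.14, 3.14, 3.14, 3.14].

### API

Orientations are given as [roll, pitch, yaw] about the fixed x, y, z axes, in that order (R = Rz(yaw) Ry(pitch) Rx(roll)).
In Python, from bench import r, imaging gives the robot as it stands.
- The arm moves only by the tool step_arm, never from a script. Its argument "targets" is a list that holds one entry, the list of rows, each a list of 7 numbers: the shift along the tool's x, y, z in mm, then the turn, a rotation vector about the tool's x, y, z in rad, then the gripper command: -1 is fully open, 1 is shut, values between are in proportion. In form: [[[tx, ty, tz, ax, ay, az, claw], ...]]. A call has 1 to 8 rows; each row shifts and turns the pose as measured when the row begins, along the tool's axes as they then stand; what a row does not reach is not made up. A row lasts 1/8 s, in which the tool goes at most 62.5 mm and 10.7 degrees, less where a joint would pass 70% of its speed; a pose out of reach is approached as far as the arm can. A call with a gripper value outside its range is refused whole. The fingers move at their own pace and stop on an object; "force" is the grip in N (left out, the last holds). Time passes only in rows, so rows that do not move let the fingers close. It gives the time, the measured TCP pose, the force and the opening at its end, in the units of the state.
- r.get_state(): the state, without advancing time (a new reading comes with each control period).
- imaging.grab_frame(name): name is "scene" or "top" or "wrist"; returns (picture, depth): 480x640x3 uint8, red, green, blue; 480x640 float32, mm along the optical axis (not along the pixel's ray), 0 where there is no reading.
- imaging.camera_info(name): a dict with "fx", "fy", "cx", "cy" (pixels), "R" (3x3) and "t" (3): a world point X has camera coordinates R X + t; the wrist camera has in their place "hand_eye" (4x4, takes a point from camera to tool coordinates, whose origin is the TCP and whose axes are the flange's). Camera axes: x right, y down, z forward; pixel columns grow to the right and rows downward; lengths in mm; the calibration is good to about 2 mm. A picture is of the moment at which its call begins: read the wrist's pose just before it. camera_info takes no time and is no camera call.
- r.close_job(): hands the job in, once; it reports no verdict.
The state is a dict: "clock": time; "joint_pos": joint angles; "joint_vel": joint speeds; "effort": joint torques, N m; "tool_pos": TCP position; "ee_rot": TCP orientation; "ft_force": force on the tool from outside, world axes, zero at the start; "moment": the same for the moment, N m; "width": finger opening in mm.
Only numpy, scipy, OpenCV 4.12 (cv2) and the standard library are available. Lean on these libraries where they do the work, as an engineer would, in place of code of your own. Each camera call takes 0.05 s, during which the arm holds its last target. There are 200 camera calls.

### The job

Open up the wider power box, the one with the slotted panel: turn the key on its roof a quarter turn anticlockwise (seen from above) to release the latch, then swing the front panel open to about a right angle by the post on its top edge. Leave the key turned and the panel standing open, and leave the key of the smaller, plain box alone.

Things in the scene. Friction and masses are not known exactly. Their poses are not given: they have to be found in the camera images.
- vent_key_grip (a point): centre of the flat steel key bow on the roof (z 100 mm) of the wider fixed grey box, 130 mm wide, 110 deep, with slotted front panel. Bow: 10 mm thick along point y, 30 wide along x (square to the panel when locked), 30 high; this point is 39 mm above the roof. Its z, up, is the turning axis; the point turns with the key. Round it other parts rise at most 18 mm above the roof
- vent_key (a joint): turn of that key and its cam, rad: 0 locked (starts 0 to 0.12), grows anticlockwise seen from above to a stop at 1.6; near 0 the dark steel cam bars the panel, a full quarter turn (1.57) swings it well clear. Friction 0.05 N m, stays where left
- vent_panel_post (a point): point 30 mm up the upright round steel post on the top edge (z 100 mm) of the wider box's panel, near its free right-hand edge: post 14 mm in diameter, 40 high, with an 18 mm wide, 6 mm thick head on top (46 in all). Pinch it from above; it swings with the panel. Its x axis points into the box when closed, z up
- vent_panel_hinge (a point): point on the upright hinge axis of that panel, at its left edge seen from the robot, at the height of the post's point; the post stands 116 mm from it along the point's -y. The point turns with the panel
- vent_panel (a joint): opening angle of that panel, rad: 0 closed, grows as the free edge swings out towards the robot and then to the left (clockwise from above), stop at 1.9. Friction 0.08 N m, stays where left
- plain_key (a joint): turn of the like key on the roof of the other power box, 95 mm wide with a plain unslotted panel; 0 locked (starts 0 to 0.12). Bystander; the two boxes may stand in either order

How it is judged (in metres and radians):
On the way, in this order (a step that is already met when the one before it is completed fails the run):
1. the wider box's key is turned at least 70 degrees from locked while its panel is still closed (within 9 degrees) (value of joint vent_key above 1.22 rad and value of joint vent_panel below 0.15 rad), for 0.1 s.
2. the wider box's panel is swung open at least 70 degrees (value of joint vent_panel above 1.22 rad), for 0.1 s.
At the end, for the whole second after the job is handed in: the wider, slotted box's panel stands open at least 70 degrees and at rest, its key is still turned at least 60 degrees, and the plain box's key is within 17 degrees of locked (value of joint vent_panel above 1.22 rad and value of joint vent_key above 1.05 rad and velocity of joint vent_panel between -0.05 and 0.05 rad/s and value of joint plain_key below 0.3 rad); the robot touches nothing.
It fails at once if the panel is forced open (over 0.2 rad) while its key is turned less than 50 degrees (value of joint vent_panel above 0.2 rad and value of joint vent_key below 0.87 rad).
It fails at once if the plain box's key is turned past 20 degrees (value of joint plain_key above 0.35 rad).
It also fails if it takes over 56 s, if anything falls off the work surface, if the arm or the gripper's body presses on something with over 40 N, if the wrist force passes 120 N, or if a joint passes its speed limit or range.

## Working session

There is one attempt and no reset: what is moved stays moved. The work goes in short steps, Python scripts to look and compute and a tool call to move; the robot and the scene stay as the last step left them, time stands still between calls to the robot, and variables do not carry over. Pictures are saved under pics/ and viewed, about 8 in all and at most 12, crops included, and the job is handed in when it is done.

Besides the shell and the picture viewer there is one more tool, called after "Request:" as name([rows], argument=value, ...), one row to a line, values as JSON. step_arm: Moves the arm, as the interface text tells. Its arguments: {"type":"object","properties":{"targets":{"type":"array","items":{"type":"array","items":{"type":"array","items":{"type":"number"}}}},"force":{"type":"number"}},"required":["targets"]}

```bash
mkdir -p pics; ls
cat > h.py <<'E'
import numpy as np, cv2
from bench import r, imaging
from scipy.spatial.transform import Rotation as Ro
def grab(n,f):
    s=r.get_state(); p,d=imaging.grab_frame(n); cv2.imwrite('pics/'+f+'.png',p[:,:,::-1]); np.savez('pics/'+f+'.npz',p=p,d=d,tp=s['tool_pos'],er=s['ee_rot']); return p,d,s
def cloud(n,f):
    z=np.load('pics/'+f+'.npz'); d=z['d'].astype(float); c=imaging.camera_info(n)
    v,u=np.mgrid[:480,:640]; P=np.stack([(u-c['cx'])/c['fx']*d,(v-c['cy'])/c['fy']*d,d],-1)
    if n=='wrist':
        H=np.array(c['hand_eye']); P=P@H[:3,:3].T+H[:3,3]
        return P@Ro.from_euler('xyz',z['er']).as_matrix().T+z['tp'],d
    return (P-np.array(c['t']))@np.array(c['R']),d
E
python3 - <<'E'
from h import *
for n in('scene','top'): grab(n,n+'0')
print(r.get_state())
a=cv2.imread('pics/scene0.png');b=cv2.imread('pics/top0.png')
cv2.imwrite('pics/both.png',cv2.resize(np.hstack([a,b]),(800,300)))
E
```

```text
pics
{'clock': 0.1, 'joint_pos': array([-1.31998367e+00,  3.42684338e-01,  1.52490626e+00,  8.11528596e-06,
        1.27543742e+00, -1.46018724e-01]), 'joint_vel': array([-0.00041225, -0.00058968, -0.00118425, -0.00123175,  0.00017621,
       -0.00147597]), 'effort': array([ 1.41674180e-03, -4.34450305e+01, -2.46489984e+01, -5.44276389e-06,
        4.65334364e-03,  2.82998388e-05]), 'tool_pos': array([ 202.83453403, -483.84305022,  230.68454703]), 'ee_rot': array([-3.14017369e+00, -2.16524541e-04,  3.96828857e-01]), 'ft_force': array([ 0.06582479, -0.13960348, -0.87730689]), 'moment': array([ 0.01410244, -0.03601783, -0.02068497]), 'width': 85.48479496722133}
```

View pics/top0.png

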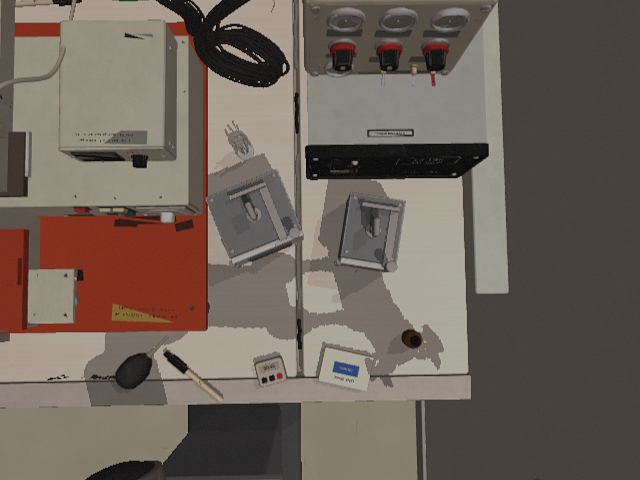

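View pics/scene0.png

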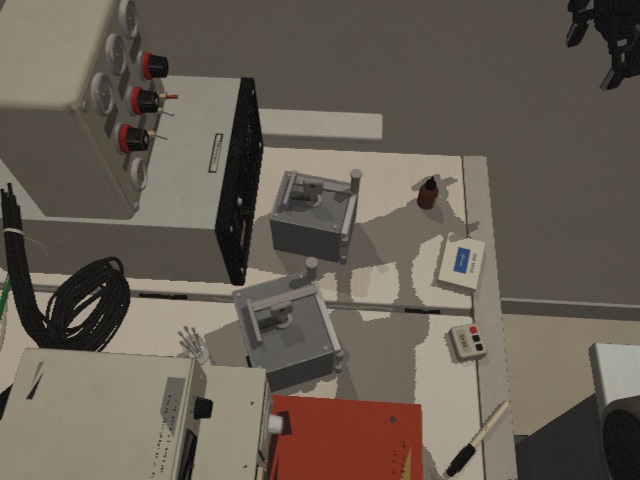

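The top view shows the wider box at about (254,220) with its post near (294,234). The plain box is at about (370,232). Next I measure with depth and look at an enlarged crop.

Run:
```python
from h import *
P,d=cloud('top','top0')
for n,(u,v) in dict(key=(252,206),post=(294,234),roof=(232,225),tbl=(270,290),plainkey=(373,216),plainpost=(391,264)).items(): print(n,P[v,u].round(1))
S,_=cloud('scene','scene0')
for n,(u,v) in dict(post=(311,263),key=(282,308),roof=(300,340)).items(): print('sc',n,S[v,u].round(1))
for nm,Q in(('top',P),('sc',S)):
    m=(Q[...,2]>94)&(Q[...,2]<106)&(abs(Q[...,0]-P[206,252,0])<110)&(abs(Q[...,1]-P[206,252,1])<95)&(d>0)
    q=Q[m][:,:2].astype(np.float32); print(nm,len(q),cv2.minAreaRect(q))
    for lo,hi in((125,150),(110,120)):
        m=(Q[...,2]>lo)&(Q[...,2]<hi)&(abs(Q[...,0]-P[206,252,0])<110)&(abs(Q[...,1]-P[206,252,1])<95)
        n,l,st,ce=cv2.connectedComponentsWithStats(m.astype(np.uint8))
        for i in range(1,n):
            if st[i,4]>12:
                q=Q[l==i]; print(nm,lo,st[i,4],q.mean(0).round(1),q.max(0).round(),cv2.minAreaRect(q[:,:2].astype(np.float32)))
a=cv2.imread('pics/top0.png')[165:275,195:310]; a=cv2.resize(a,None,fx=5,fy=5,interpolation=cv2.INTER_CUBIC); cv2.imwrite('pics/crop.png',a)
```

```text
key [ 624.3 -128.7  148.5]
post [ 579.1 -194.6  146. ]
roof [600.  -89.7  99. ]
tbl [ 489.6 -144.6   -0.6]
plainkey [ 610.1 -324.3  115.3]
plainpost [ 529.3 -347.2  148.9]
sc post [ 583.1 -190.5  147. ]
sc key [ 615.9 -120.1  151.4]
sc roof [592.3 -96.2 101.1]
top 5007 ((625.4066162109375, -152.45114135742188), (122.36880493164062, 184.8245849609375), 21.57577133178711)
top 125 20 [ 695.  -219.2  137.7] [ 698. -215.  149.] ((694.8917236328125, -219.47689819335938), (3.5123414993286133, 9.280288696289062), 28.98706817626953)
top 125 18 [ 607.3 -132.5  138.9] [ 616. -128.  149.] ((609.2040405273438, -132.68814086914062), (5.263957500457764, 13.254270553588867), 73.21595764160156)
top 125 97 [ 582.5 -194.7  145.2] [ 590. -186.  149.] ((582.391357421875, -194.49713134765625), (16.106525421142578, 16.09657096862793), 89.26862335205078)
top 110 221 [ 651.4 -117.5  115.9] [669. -88. 120.] ((655.3042602539062, -117.58300018310547), (47.00849151611328, 46.48174285888672), 66.1052474975586)
sc 6823 ((630.4814453125, -153.95046997070312), (128.919189453125, 204.2607421875), 26.80838394165039)
s
[... 384 characters left out ...]
, -120.36702728271484), (29.62314796447754, 6.032949447631836), 17.57547378540039)
sc 110 44 [ 724.8 -215.9  114.8] [ 734. -214.  119.] ((724.35498046875, -215.67388916015625), (2.9213571548461914, 18.838289260864258), 89.21139526367188)
sc 110 47 [ 702.  -212.1  115.2] [ 712. -210.  120.] ((702.0956420898438, -212.2914581298828), (20.157758712768555, 6.021150588989258), 20.13779067993164)
sc 110 30 [ 582.2 -186.9  115.1] [ 588. -185.  120.] ((581.8464965820312, -187.1759033203125), (11.404879570007324, 4.538915634155273), 10.42505931854248)
sc 110 390 [ 644.2 -114.1  116.1] [670. -84. 120.] ((649.3762817382812, -121.77462768554688), (51.73863983154297, 58.79693603515625), 48.05500030517578)
```

View pics/crop.png

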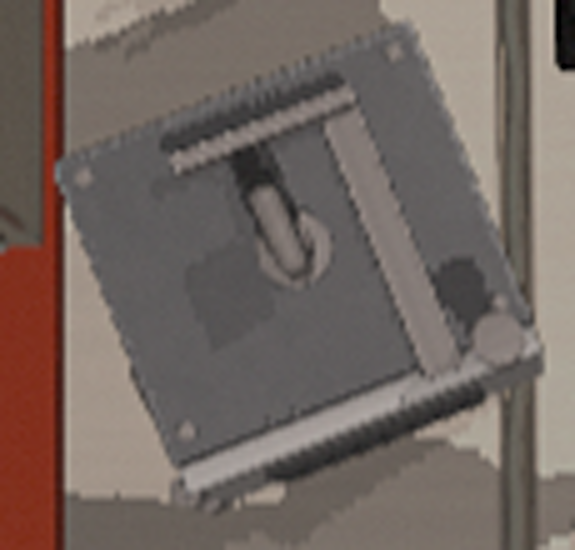

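Run:
```python
from h import *
c=imaging.camera_info('wrist'); print(np.round(c['hand_eye'],3),c['fx'])
```

```text
[[ 1.00000e-03 -9.66000e-01 -2.57000e-01  6.59370e+01]
 [ 1.00000e+00  1.00000e-03  1.00000e-03 -1.11000e-01]
 [-1.00000e-03 -2.57000e-01  9.66000e-01 -1.41711e+02]
 [ 0.00000e+00  0.00000e+00  0.00000e+00  1.00000e+00]] 337.19633980731436
```

Request:
step_arm([
  [[55, -18, -6, 0, 0, 0, -1], [55, -18, -6, 0, 0, 0, -1], [55, -18, -6, 0, 0, 0, -1], [55, -18, -6, 0, 0, 0, -1], [55, -18, -6, 0, 0, 0, -1], [55, -18, -6, 0, 0, 0, -1], [55, -18, -6, 0, 0, 0, -1], [40, -13, 0, 0, 0, 0, -1]],
], force=40)

```text
clock: 1.1
tool_pos: [549.1, -184.9, 271.2]
ee_rot: [-3.136, 0.001, 0.389]
ft_force: [-0.5, -0.0, -0.3]
width: 85.1
```

Run:
```python
from h import *
grab('wrist','w1')
a=cv2.imread('pics/w1.png');cv2.imwrite('pics/w1b.png',cv2.resize(a,(800,600)))
```

```text
(no output)
```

View pics/w1b.png

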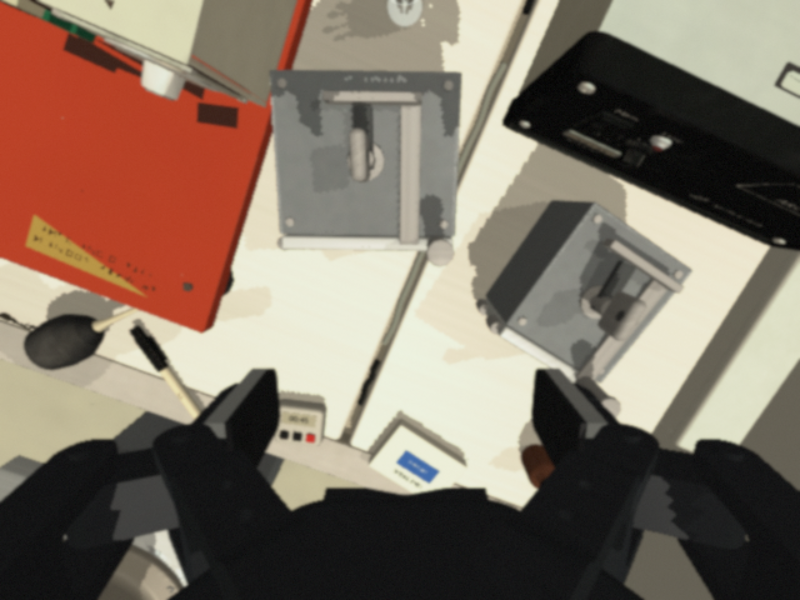

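The wrist view shows the box almost square to the tool. The bow top is near (360,155) and the post head near (440,252) in the 800-wide picture. Guard bars run behind and to the right of the key.

Run:
```python
from h import *
P,d=cloud('wrist','w1'); z=np.load('pics/w1.npz'); Rt=Ro.from_euler('xyz',z['er']).as_matrix()
v,u=np.mgrid[:480,:640]; reg=(u>200)&(u<380)&(v>50)&(v<225)&(d>0)
def rect(m,n):
    k,l,st,_=cv2.connectedComponentsWithStats(m.astype(np.uint8))
    for i in range(1,k):
        if st[i,4]>25:
            q=P[l==i]; rc=cv2.minAreaRect(q[:,:2].astype(np.float32)); print(n,st[i,4],np.median(q,0).round(1),np.round(rc[0],1),np.round(rc[1],1),round(rc[2],1),'px',st[i,:4])
rect(reg&(P[...,2]>146)&(P[...,2]<160),'bowtop')
rect(reg&(P[...,2]>140)&(P[...,2]<151)&(u>330),'head')
rect(reg&(P[...,2]>95)&(P[...,2]<104),'roof')
rect(reg&(P[...,2]>108)&(P[...,2]<122),'bars')
```

```text
bowtop 557 [ 619.7 -125.6  152.1] [ 619.5 -125.2] [30.2 10.2] 23.2 px [279 102  16  44]
head 385 [ 584.5 -193.6  145. ] [ 584.3 -193.8] [17.1 16.8] 67.6 px [341 191  23  23]
roof 18507 [ 618.5 -127.4   99.2] [ 617.2 -126. ] [121.2 130.2] 21.6 px [216  56 154 145]
roof 30 [ 591.  -202.    98.5] [ 591.4 -201.7] [9.3 3.7] 77.1 px [354 190   9   7]
bars 1186 [ 651.6 -117.1  116. ] [ 653.3 -123.1] [55.5 54. ] 57.4 px [258  73  80  63]
```

Request:
step_arm([
  [[44, -14, 0, 0, 0, 0, -0.2], [44, -14, 0, 0, 0, 0, -0.2], [0, 0, 50, 0, 0, 0, -0.2], [0, 0, 50, 0, 0, 0, -0.2], [0, 0, 0, 0, 0, 0, -0.2]],
])

```text
clock: 1.78
tool_pos: [624.7, -117.8, 166.3]
ee_rot: [-3.132, 0.001, 0.395]
ft_force: [-0.3, -0.0, -0.5]
width: 51.3
```

Request:
step_arm([
  [[-7, 5, 0, 0, 0, 0, -0.2], [0, 0, 0, 0, 0, 0, -0.2], [0, 0, 22, 0, 0, 0, -0.2], [0, 0, 18, 0, 0, 0, -0.2], [0, 0, 0, 0, 0, 0, -0.2]],
])

```text
clock: 2.4
tool_pos: [623.8, -128.9, 136.1]
ee_rot: [3.14, -0.011, 0.392]
ft_force: [-0.4, 0.1, -0.1]
width: 51.3
```

Request:
step_arm([
  [[-2.5, -5, 11, 0, 0, 0, -0.2], [0, 0, 0, 0, 0, 0, -0.2], [0, 0, 0, 0, 0, 0, -0.2]],
])

```text
clock: 2.78
tool_pos: [620.9, -125.6, 128.0]
ee_rot: [3.136, -0.015, 0.392]
ft_force: [0.3, -0.3, -0.4]
width: 51.4
```

Request:
step_arm([
  [[-1, 0, 4, 0, 0, 0, -0.2], [0, 0, 0, 0, 0, 0, 1], [0, 0, 0, 0, 0, 0, 1], [0, 0, 0, 0, 0, 0, 1], [0, 0, 0, 0, 0, 0, 1], [0, 0, 0, 0, 0, 0, 1]],
], force=40)

```text
clock: 3.52
tool_pos: [619.8, -124.9, 124.4]
ee_rot: [3.138, -0.015, 0.393]
ft_force: [-1.3, 1.2, 0.5]
width: 9.4
```

Request:
step_arm([
  [[0, 0, 0, 0, 0, -0.15, 1], [0, 0, 0, 0, 0, -0.15, 1], [0, 0, 0, 0, 0, -0.15, 1], [0, 0, 0, 0, 0, -0.15, 1], [0, 0, 0, 0, 0, 0, 1]],
])

```text
clock: 4.15
tool_pos: [619.4, -124.2, 124.4]
ee_rot: [3.132, -0.011, 1.009]
ft_force: [-0.7, 1.0, 0.2]
width: 9.3
```

Request:
step_arm([
  [[0, 0, 0, 0, 0, -0.15, 1], [0, 0, 0, 0, 0, -0.15, 1], [0, 0, 0, 0, 0, -0.15, 1], [0, 0, 0, 0, 0, -0.15, 1], [0, 0, 0, 0, 0, -0.15, 1], [0, 0, 0, 0, 0, -0.12, 1], [0, 0, 0, 0, 0, 0, 1]],
])

```text
clock: 5.03
tool_pos: [618.3, -123.9, 124.4]
ee_rot: [3.129, -0.003, 1.879]
ft_force: [-0.2, 1.5, 1.8]
width: 9.1
```

Request:
step_arm([
  [[0, 0, 0, 0, 0, -0.05, 1], [0, 0, 0, 0, 0, 0, 1], [0, 0, 0, 0, 0, 0, -0.2], [0, 0, 0, 0, 0, 0, -0.2], [0, 0, 0, 0, 0, 0, -0.2], [0, 0, -30, 0, 0, 0, -0.2], [0, 0, -40, 0, 0, 0, -0.2], [0, 0, -20, 0, 0, 0, -0.2]],
])

```text
clock: 6.02
tool_pos: [616.8, -125.4, 214.3]
ee_rot: [3.132, -0.003, 1.913]
ft_force: [-0.3, -0.7, 0.5]
width: 51.2
```

Request:
step_arm([
  [[-27, -27, 0, 0, 0, 0, -0.2], [-26, -26, 0, 0, 0, 0, -0.2], [0, 0, 0, 0, 0, 0, -0.2], [0, 0, 0, 0, 0, 0, -0.2]],
])

```text
clock: 6.52
tool_pos: [585.4, -194.7, 216.3]
ee_rot: [3.127, 0.001, 1.913]
ft_force: [-0.1, -0.4, 1.1]
width: 51.3
```

Run:
```python
from h import *
print(r.get_state()['tool_pos'],r.get_state()['ee_rot'])
grab('wrist','w2')
a=cv2.imread('pics/w2.png');cv2.imwrite('pics/w2b.png',cv2.resize(a,(800,600)))
P,d=cloud('wrist','w2')
for c,n in(((619.6,-125.3),'bow'),((584.4,-193.7),'head')):
    m=(np.hypot(P[...,0]-c[0],P[...,1]-c[1])<25)&(P[...,2]>138)&(P[...,2]<160)
    q=P[m]; rc=cv2.minAreaRect(q[:,:2].astype(np.float32)); print(n,len(q),q.mean(0).round(1),rc)
```

```text
[ 585.4046443  -194.66729509  216.33036961] [3.12727241e+00 1.09822061e-03 1.91267595e+00]
bow 965 [ 618.  -124.9  150.5] ((619.5249633789062, -124.87245178222656), (10.689470291137695, 29.374067306518555), 19.783241271972656)
head 541 [ 584.2 -192.8  144.9] ((584.29345703125, -193.2274627685547), (17.084930419921875, 17.186847686767578), 85.74606323242188)
```

View pics/w2b.png

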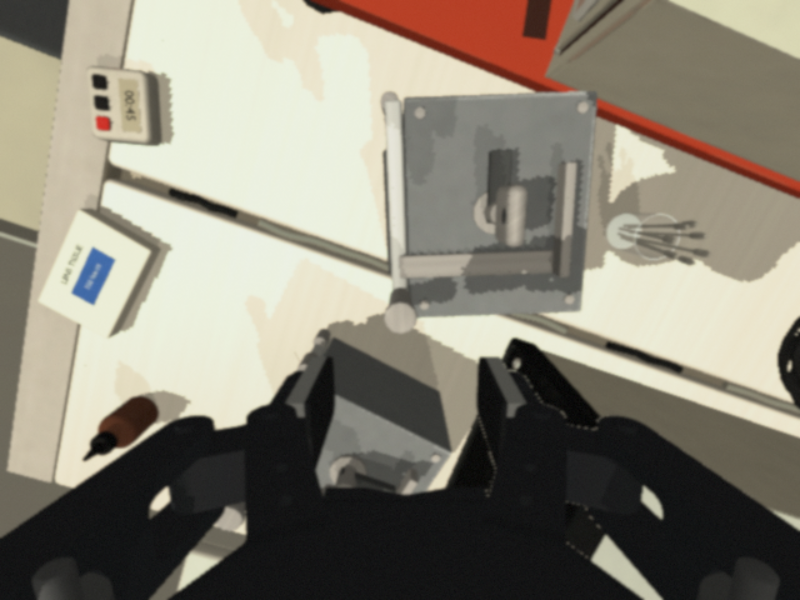

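The bow measures 109.8°, so the key is turned about 88°. The post head at (400,317) is below the jaws, and the guard bar ends clear of it. I descend onto the post.

Request:
step_arm([
  [[2, -0.5, 30, 0, 0, 0, -0.2], [0, 0, 20, 0, 0, 0, -0.2], [0, 0, 0, 0, 0, 0, -0.2], [0, 0, 0, 0, 0, 0, -0.2]],
])

```text
clock: 7.08
tool_pos: [587.1, -189.5, 166.1]
ee_rot: [3.126, 0.002, 1.917]
ft_force: [0.5, 1.0, 0.8]
width: 51.6
```

Request:
step_arm([
  [[-2.5, -4, 20, 0.015, 0, 0, -0.2], [0, 0, 20, 0, 0, 0, -0.2], [0, 0, 0, 0, 0, 0, -0.2], [0, 0, 0, 0, 0, 0, -0.2]],
])

```text
clock: 7.58
tool_pos: [585.2, -193.6, 125.1]
ee_rot: [3.141, 0.004, 1.918]
ft_force: [0.1, 0.1, 0.2]
width: 51.1
```

Request:
step_arm([
  [[0, -1, 13, 0, 0, 0, -0.2], [0, 0, 0, 0, 0, 0, -0.2], [0, 0, 0, 0, 0, 0, 1], [0, 0, 0, 0, 0, 0, 1], [0, 0, 0, 0, 0, 0, 1], [0, 0, 0, 0, 0, 0, 1]],
], force=30)

```text
clock: 8.32
tool_pos: [583.6, -194.8, 112.5]
ee_rot: [-3.142, 0.006, 1.918]
ft_force: [-0.0, -0.6, -0.9]
width: 15.8
```

Request:
step_arm([
  [[0, 0, 0, 0, 0, 0, 1], [0, 0, 0, 0, 0, 0, 1]],
])

```text
clock: 8.57
tool_pos: [583.6, -194.8, 112.5]
ee_rot: [-3.142, 0.006, 1.918]
ft_force: [-1.7, 0.3, -0.3]
width: 16.1
```

Request:
step_arm([
  [[0.8, -17.3, 0, 0, 0, 0.15, 1], [0.8, -17.3, 0, 0, 0, 0.15, 1], [0, 0, 0, 0, 0, 0, 1]],
])

```text
clock: 8.95
tool_pos: [550.3, -202.6, 112.5]
ee_rot: [3.138, 0.006, 1.611]
ft_force: [-1.8, 0.8, -0.9]
width: 16.2
```

```bash
cat > arc.py <<'E'
from h import *
s=r.get_state(); h=np.array([541.6,-85.6]); v=s['tool_pos'][:2]-h; psi=.377
th=psi-np.pi/2-np.arctan2(v[1],v[0]); print('th',th.round(3),'rad',np.hypot(*v).round(1),'yaw-err',(s['ee_rot'][2]-(psi+np.pi/2-th)).round(3),s['ft_force'].round(1),s['width'])
R=Ro.from_euler('xyz',s['ee_rot']).as_matrix()
for D in(.15,.3,.45,.6):
    a=psi-np.pi/2-th-D; t=np.r_[h+116*np.array([np.cos(a),np.sin(a)]),s['tool_pos'][2]]; print(D,(R.T@(t-s['tool_pos'])).round(1))
E
python3 arc.py
```

```text
th 0.302 rad 117.3 yaw-err -0.034 [-1.8  0.8 -0.9] 16.18117939496487
0.15 [  2.  -17.4  -0.1]
0.3 [  5.3 -34.5  -0.2]
0.45 [ 11.1 -50.9  -0.3]
0.6 [ 19.3 -66.2  -0.4]
```

Request:
step_arm([
  [[1.5, -17.3, 0, 0, 0, 0.15, 1], [1, -17.3, 0, 0, 0, 0.15, 1], [0.8, -17.3, 0, 0, 0, 0.15, 1], [0.8, -17.3, 0, 0, 0, 0.15, 1], [0, 0, 0, 0, 0, 0, 1]],
])

```text
clock: 9.57
tool_pos: [485.3, -188.9, 112.6]
ee_rot: [3.129, 0.007, 1.012]
ft_force: [-2.8, -0.1, -2.5]
width: 16.4
```

```bash
python3 arc.py
```

```text
th 0.876 rad 117.7 yaw-err -0.06 [-2.8 -0.1 -2.5] 16.368520817739075
0.15 [  1.9 -17.5  -0.2]
0.3 [  4.8 -34.6  -0.5]
0.45 [ 10.2 -51.2  -0.7]
0.6 [ 18.  -66.7  -0.9]
```

Request:
step_arm([
  [[1.5, -17.4, 0, 0.01, 0, 0.14, 1], [1, -17.4, 0, 0, 0, 0.14, 1], [0.7, -17.4, 0, 0, 0, 0.14, 1], [0.7, -17.4, 0, 0, 0, 0.15, 1], [0.7, -14, 0, 0, 0, 0.12, 1], [0, 0, 0, 0, 0, 0, 1], [0, 0, 0, 0, 0, 0, 1]],
])

```text
clock: 10.45
tool_pos: [431.7, -128.3, 112.5]
ee_rot: [3.132, 0.013, 0.33]
ft_force: [-5.6, -2.6, 0.5]
width: 15.9
```

```bash
python3 arc.py
```

```text
th 1.577 rad 117.9 yaw-err -0.041 [-5.6 -2.6  0.5] 15.913191500477517
0.15 [  2.5 -17.4  -0.2]
0.3 [  5.7 -34.5  -0.4]
0.45 [ 11.4 -51.   -0.6]
0.6 [ 19.5 -66.3  -0.9]
```

Now release, rise straight up and look from there.

Request:
step_arm([
  [[0, 0, 0, 0, 0, 0, -0.2], [0, 0, 0, 0, 0, 0, -0.2], [0, 0, 0, 0, 0, 0, -0.2], [0, 0, -20, 0, 0, 0, -0.2], [0, 0, -40, 0, 0, 0, -0.2], [0, 0, -50, 0, 0, 0, -0.2], [0, 0, 0, 0, 0, 0, -0.2], [0, 0, 0, 0, 0, 0, -0.2]],
])

```text
clock: 11.45
tool_pos: [436.1, -127.4, 225.8]
ee_rot: [3.13, 0.008, 0.337]
ft_force: [0.1, 0.7, 0.3]
width: 51.4
```

Run:
```python
from h import *
grab('wrist','w3'); grab('top','top3')
a=cv2.imread('pics/w3.png');cv2.imwrite('pics/fin.png',cv2.resize(np.hstack([a,cv2.imread('pics/top3.png')]),(800,300)))
for n,f in(('wrist','w3'),('top','top3')):
  P,d=cloud(n,f)
  for c,k in(((619.6,-125.3),'bow'),((432,-127),'head')):
    m=(np.hypot(P[...,0]-c[0],P[...,1]-c[1])<25)&(P[...,2]>136)&(P[...,2]<160)
    q=P[m]
    if len(q)>5: print(n,k,len(q),q.mean(0).round(1),cv2.minAreaRect(q[:,:2].astype(np.float32)))
s=r.get_state();print(s['clock'],s['tool_pos'],s['ft_force'],s['joint_vel'].round(3))
```

```text
wrist head 496 [ 434.3 -127.4  144.9] ((433.8826599121094, -127.50101470947266), (16.77554702758789, 17.17792510986328), 68.46682739257812)
top bow 140 [ 616.9 -126.9  150.6] ((617.8165283203125, -126.28789520263672), (10.256275177001953, 29.4079647064209), 19.101192474365234)
11.55 [ 436.05165389 -127.36609248  225.45236565] [-1.14742154 -0.96163049 -0.27393585] [-0.002  0.008  0.007 -0.001  0.003  0.002]
```

View pics/fin.png

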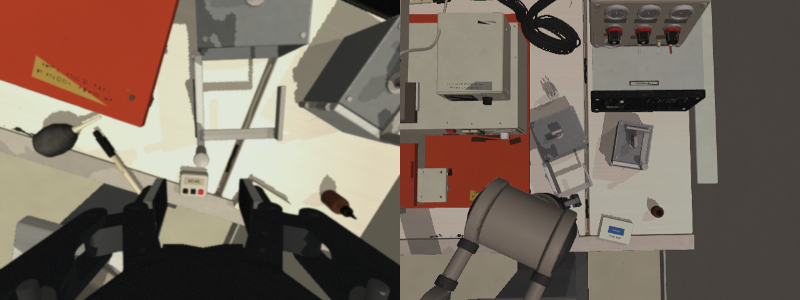

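The panel stands out from the box at about a right angle, with its head at (434,-127.5). The bow is still at 109°, the plain box looks untouched and the gripper is clear. I hand in.

```bash
python3 -c "
from bench import r
print(r.close_job())"
```

```text
the job is handed in; nothing more can be done
None
```

The wider, slotted box is open: I turned its key about a quarter turn anticlockwise, then swung the panel open by its post to about a right angle. I handed the job in at about 11.6 s; it reports no verdict.

- **Key:** the last top view puts the bow at about 109°, which is roughly 1.53 rad from locked. It was already at about 88° before I touched the panel.
- **Panel:** the post head ended at about (434, -127) mm, which puts the panel at about 1.57 rad. I measured this once, right after release, so I did not check separately that the panel was at rest.
- **Plain box:** I never went near its key. It looks unchanged in the last picture, but I did not measure its angle.
- **Gripper:** it is open and about 80 mm above the post head, and the wrist reads about 1.5 N, in line with its noise.

One reading disagreed: the grip on the post showed about 16 mm instead of 14. The pads may have been bearing partly on the 18 mm head. The grip held, and wrist forces stayed below about 7 N in the readings during the swing.

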